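Make ready the melting furnace

TASK

Make the cold melting furnace ready for its next melt: set the tapered graphite sleeve (open at both ends) in the furnace's tapered well, then set the closed-bottom graphite crucible in the sleeve, both wide end up and level, each let down gently until it just rests loosely on its taper; never press it in or let it fall in, because a wedged crucible cracks when it heats. Then gently lower the steel hood over them, without knocking them, so that both of its hook knuckles drop over the two hinge pins and its skirt sits flat on the furnace. Leave the gas bottle, thread reel, oil jar and pliers where they are.

Things in the scene. Friction and masses are not known exactly. Their poses are not given: they have to be found in the camera images.
- furnace: Bench melting furnace, fixed: grey round jacket 109 mm across, 85 mm high, control panel on its -x side (67 mm from the axis), two hinge pins at its +x side. Origin: centre of its underside on the bench board, z up. Its flat steel top ring, radius 42 to 54 mm, carries the hood's skirt.
- well_mouth (a point): Centre of the mouth of the fireclay well, level with the furnace top. Axes as the furnace's. The well is a cone, 54.7 mm across at the mouth, narrowing by 10 degrees a side, 55 mm deep: the sleeve hangs on its wall and does not reach the floor.
- well (a joint): How far the fireclay well has sunk into the springy fibre bed under it: 0 to 0.014 m, downwards. Spring 1.5 N per mm after about 1 N. Sleeve and crucible resting by their own weight give 0.002 to 0.003 m; above 0.007 m they are being pressed in.
- pin_left (a point): Middle of the free length of the furnace's hinge pin on its +y side: level pin 6 mm thick along the furnace's y, 20 mm free between a cheek and a 10 mm head. 58 mm from the furnace's axis towards its +x, 12 mm above its top.
- pin_right (a point): The same on the furnace's -y side: the two pins are in line, their middles 56 mm apart.
- sleeve_mid (a point): Centre of the loose graphite sleeve, half-way up; z up to its wide end. Dark grey open cone 70 mm high, 0.25 kg: outside 42 mm across at the bottom, widening by 10 degrees a side to 60 mm, upper 19 mm straight; bore 48.2 mm at the top, 23.5 mm at the bottom. Seated, its centre is within 3 mm of the height of the well's mouth, its rim 35 mm above the furnace.
- crucible_mid (a point): Centre of the loose graphite crucible, half-way up; z up to its open end. Dark grey cup 80 mm high, 0.2 kg, closed bottom: outside 32 mm across at the bottom, widening by 10 degrees a side to 54 mm, upper 17 mm straight; wall 5 mm. Seated in the sleeve, its centre is about 30 mm above the sleeve's centre, its rim 35 mm above the sleeve's rim.
- hood_grip (a point): Centre of the hood's bar handle: wooden bar 12 mm thick, 76 mm long along the hood's y, 14 mm high, its centre 108 mm above the skirt's lower edge and 28 mm above the hood's top. Hood: steel inverted cup, 90 mm across outside, 84 mm inside, 75 mm deep inside, 0.38 kg, loose. Its hooks are on its +x side.
- hook_left (a point): Where the pin's axis lies in the hood's hook knuckle on its +y side, when seated: 58 mm from the hood's axis towards its +x, 28 mm to +y, 12 mm above the skirt's lower edge. The hook is a 10 mm wide inverted U, open below, slot 9 mm wide (pin 6 mm), lips flared to about 13 mm.
- hook_right (a point): The same on the hood's -y side.
- gas_lighter: Bystander (the gas bottle): dark blue gas bottle, upright, 32 mm across, 111 mm high. Origin: centre of its underside.
- thread_reel: Bystander: wooden thread reel, upright, 34 mm across, 54 mm high. Origin: centre of its underside.
- pliers: Bystander: green-handled pliers, 140 x 47 x 11 mm, lying on the board. Origin: centre of the underside; x along them.
- oil_jar: Bystander: small glass jar of oil, upright, 37 mm across, 48 mm high. Origin: centre of its underside.

How it is judged:
On the way, in this order (a step that is already met when the one before it is completed fails the run):
1. the sleeve rests loosely in the well, level, let go (horizontal distance between sleeve_mid and well_mouth below 0.004 m and z of sleeve_mid in the frame of well_mouth between -0.006 and 0.007 m and angle between sleeve_mid's own z axis and vertical below 0.06 rad and contact force between the fingers and sleeve below 0.5 N), for 0.2 s.
2. the crucible rests loosely in the sleeve, level, let go (horizontal distance between sleeve_mid and well_mouth below 0.004 m and z of sleeve_mid in the frame of well_mouth between -0.006 and 0.007 m and angle between each of sleeve_mid, crucible_mid's own z axis and vertical below 0.06 rad and horizontal distance between crucible_mid and sleeve_mid below 0.005 m and z of crucible_mid in the frame of sleeve_mid between 0.024 and 0.037 m and contact force between the fingers and crucible below 0.5 N), for 0.2 s.
At the end, for the whole second after the job is handed in: Sleeve level in the well (centred within 4 mm, its centre within 7 mm of the mouth's height), crucible level in the sleeve (within 5 mm; 24 to 37 mm higher), well sunk under 5 mm; hood level, skirt within 3 mm of the furnace top, each hook within 7 mm of its pin; at rest, let go (horizontal distance between sleeve_mid and well_mouth below 0.004 m and z of sleeve_mid in the frame of well_mouth between -0.006 and 0.007 m and angle between each of sleeve_mid, crucible_mid's own z axis and vertical below 0.06 rad and horizontal distance between crucible_mid and sleeve_mid below 0.005 m and z of crucible_mid in the frame of sleeve_mid between 0.024 and 0.037 m and distance between hook_left and pin_left below 0.007 m and distance between hook_right and pin_right below 0.007 m and angle between hood_grip's own z axis and vertical below 0.03 rad and z of hood_grip in the frame of furnace below 0.1965 m and linear speed of hood below 0.01 m/s and value of joint well below 0.005 m); the robot touches nothing.
It fails at once if a nested part is pressed in: the well sinks more than 7 mm (value of joint well above 0.007 m).
It fails at once if the hood knocks the crucible or the sleeve (contact force between hood and crucible above 6 N or contact force between hood and sleeve above 6 N).
It fails at once if the gas bottle, thread reel, oil jar or pliers are shifted more than 15 mm (distance of any of gas_lighter, thread_reel, oil_jar, pliers from where it was at the start of the episode above 0.015 m).
It fails at once if the sleeve, the crucible or the hood is let fall on its seat (faster than 0.4 m/s there) ((distance between sleeve_mid and well_mouth below 0.025 m and linear speed of sleeve above 0.4 m/s) or (horizontal distance between crucible_mid and sleeve_mid below 0.015 m and z of crucible_mid in the frame of sleeve_mid below 0.055 m and linear speed of crucible above 0.4 m/s) or (distance between hook_left and pin_left below 0.025 m and linear speed of hood above 0.4 m/s)).
It also fails if it takes over 67 s, if anything falls off the work surface, if the arm or the gripper's body presses on something with over 40 N, if the wrist force passes 120 N, or if a joint passes its speed limit or range.

ROBOT

A 7-joint arm with a two-finger parallel gripper is mounted at the origin on a cart in front of the work surface, level with it; the furniture and walls round the work are solid. World frame = base frame: x ahead of the robot, y to its left, z up, the work surface at z = 0. Lengths are in m, angles in rad, forces in N, time in s.
With the tool pointing down it reaches from about 0.425 to 0.925 m from the base axis. Payload 6.8 kg.
Tool frame: the origin (TCP) lies between the finger pads; the fingertips stand finger_overhang ahead of it and the grasp point (between the pads) lies 6 mm ahead of it (finger_overhang is the distance from the TCP to the fingertips, in m); z points along the fingers, y is the line along which they close (so a half turn about z gives the same grasp; the last joint's range is limited). The gripper opens to 85 mm and grips with 20 to 120 N. Pads are 22 mm wide; open, the fingers measure 114 mm over their backs; the gripper's body (76 mm by 85 mm) begins 54 mm behind the grasp point. The pads swing forward as they close: fully open they stand 13 mm farther back than shut.
Start: joints at [-1.284, 0.477, 0.022, 1.555, -0.011, 1.109, -0.083], TCP at [0.26, 0.623, 0.256] pointing down, gripper open.
Joint ranges: [-2.96, 2.96], [-0.34, 2.1], [-1.41, 1.46], [0.24, 2.44], [-1.37, 4.51], [0.17, 1.92], [-2.96, 2.96]. Speed limits (rad/s): [2.39, 2.39, 3.14, 3.14, 3.14, 3.14, 3.14].

INTERFACE

Orientations are given as a unit quaternion [w, x, y, z].
In Python, from station import * gives the robot as it stands.
- The arm moves only by the tool drive_tool, never from a script. Its argument "increments" is a list of rows, each an object of numbers: "claw": the finger opening in m, from 0 to 0.0854; "dx", "dy", "dz": the shift along the tool's x, y, z in m; "wx", "wy", "wz": the turn, a rotation vector about the tool's x, y, z in degrees. A call has 1 to 20 rows; each row shifts and turns the commanded pose from where the row before left it, along the tool's axes as they then stand; what a row does not reach is not made up. A row lasts 1/8 s, in which the tool goes at most 62.5 mm and 10.7 degrees, less where a joint would pass 70% of its speed; a pose out of reach is approached as far as the arm can. A call with a gripper value outside its range is refused whole. The fingers move at their own pace and stop on an object; "newtons" is the grip in N (left out, the last holds). Time passes only in rows, so rows that do not move let the fingers close. It gives the time, the measured TCP pose, the force, the opening and the grip force at its end, in the units of the state.
- get_obs(): the state, without advancing time (a new reading comes with each control period).
- read_camera(name): name is "side" or "top" or "wrist"; returns (picture, depth): 420x560x3 uint8, red, green, blue; 420x560 float32, m along the optical axis (not along the pixel's ray), 0 where there is no reading.
- calibration(name): a dict with "intrinsics" (3x3 intrinsics, pixels), "k1" (the pictures are not rectified: a ray, as slopes to the right and down, at radius r is drawn at 1 + k1 r^2 times it, then the intrinsics apply), "R" (3x3) and "t" (3): a world point X has camera coordinates R X + t; the wrist camera has in their place "mount" (4x4, takes a point from camera to tool coordinates, whose origin is the TCP and whose axes are the flange's). Camera axes: x right, y down, z forward; pixel columns grow to the right and rows downward; lengths in m; the calibration is good to about 2 mm. A picture is of the moment at which its call begins: read the wrist's pose just before it. calibration takes no time and is no camera call.
- hand_in(): hands the job in; it is judged then, once.
The state is a dict: "t": time; "q": joint angles; "joint_vel": joint speeds; "joint_torque": joint torques, N m; "eef_pos": TCP position; "tool_rot": TCP orientation; "contact_force": force on the tool from outside, world axes, zero at the start; "torque": the same for the moment, N m; "gripper_width": opening from 0.0 (shut) to 1.0 (fully open); "grasp_force": force on a finger pad.
Only numpy, scipy, OpenCV 4.12 (cv2) and the standard library are available. Lean on these libraries where they do the work, as an engineer would, in place of code of your own. Each camera call takes 0.05 s, during which the arm holds its last target. There are 200 camera calls.

## Working session

There is one attempt and no reset: what is moved stays moved. The work goes in short steps, Python scripts to look and compute and a tool call to move; the robot and the scene stay as the last step left them, time stands still between calls to the robot, and variables do not carry over. Pictures are saved under pics/ and viewed, at most 10 in all, crops included, and the job is handed in when it is done.

Besides the shell and the picture viewer there is one more tool, called as a command line: name --argument value ..., lists and objects as JSON in quotes. drive_tool: Moves the arm, as the interface text tells. Its arguments: {"type":"object","properties":{"increments":{"type":"array","items":{"type":"object","properties":{"claw":{"type":"number"},"dx":{"type":"number"},"dy":{"type":"number"},"dz":{"type":"number"},"wx":{"type":"number"},"wy":{"type":"number"},"wz":{"type":"number"}}}},"newtons":{"type":"number"}},"required":["increments"]}

```bash
mkdir -p pics; ls
cat > h.py <<'E'
from station import *
import numpy as np, cv2
from scipy.spatial.transform import Rotation as Ro
def ob():
    o=get_obs(); q=o['tool_rot']; return o,np.array(o['eef_pos']),Ro.from_quat([q[1],q[2],q[3],q[0]]).as_matrix()
def snap(n):
    o,p,R=ob(); im,d=read_camera(n); c=calibration(n)
    if n=='wrist':
        M=np.array(c['mount']); Rw=R@M[:3,:3]; C=p+R@M[:3,3]
    else:
        Rw=np.array(c['R']).T; C=-Rw@np.array(c['t'])
    return im,d,dict(K=np.array(c['intrinsics']),k1=c['k1'],R=Rw,C=C)
def rays(c,uv):
    uv=np.atleast_2d(uv).astype(float); D=np.array([c['k1'],0,0,0.])
    s=cv2.undistortPoints(uv.reshape(-1,1,2),c['K'],D,None,None).reshape(-1,2) 
    return np.c_[s,np.ones(len(s))]
def onplane(c,uv,z):
    r=rays(c,uv)@c['R'].T; return c['C']+r*((z-c['C'][2])/r[:,2])[:,None]
def cloud(c,d):
    v,u=np.mgrid[0:d.shape[0],0:d.shape[1]]; r=rays(c,np.c_[u.ravel(),v.ravel()])
    P=c['C']+(r*d.ravel()[:,None])@c['R'].T
    P[d.ravel()==0]=np.nan
    return P.reshape(*d.shape,3)
def save(im,n): cv2.imwrite('pics/'+n,im[:,:,::-1])
E
python3 - <<'E'
from h import *
np.set_printoptions(precision=4,suppress=True)
o,p,R=ob(); print(o['t'],p,R)
for n in ('top','side'):
    im,d,c=snap(n); save(im,n+'.png'); np.savez('/tmp/'+n,im=im,d=d,**c); print(n,c)
print(calibration('wrist'))
E
```

```text
pics
0.0 [0.2594 0.6226 0.2553] [[-0.9231  0.3845 -0.0006]
 [ 0.3845  0.9231 -0.0018]
 [-0.0001 -0.0018 -1.    ]]
top {'K': array([[438.8719,   0.    , 284.3246],
       [  0.    , 438.8719, 208.0608],
       [  0.    ,   0.    ,   1.    ]]), 'k1': -0.09322619055864033, 'R': array([[ 0.0243, -0.9885,  0.149 ],
       [-0.9993, -0.0196,  0.0328],
       [-0.0295, -0.1497, -0.9883]]), 'C': array([ 0.3951, -0.0211,  0.945 ])}
side {'K': array([[468.0757,   0.    , 278.2492],
       [  0.    , 468.0757, 211.1999],
       [  0.    ,   0.    ,   1.    ]]), 'k1': 0.008001382556041131, 'R': array([[-0.9889, -0.0746,  0.1287],
       [-0.1479,  0.5848, -0.7976],
       [-0.0158, -0.8077, -0.5893]]), 'C': array([0.3933, 0.6804, 0.6015])}
{'intrinsics': array([[346.4219,   0.    , 281.6528],
       [  0.    , 346.4219, 208.2314],
       [  0.    ,   0.    ,   1.    ]]), 'k1': -0.004508555311027084, 'mount': array([[ 0.0004, -0.962 , -0.2729,  0.0686],
       [ 1.    ,  0.0007, -0.0009,  0.    ],
       [ 0.001 , -0.2729,  0.962 , -0.1175],
       [ 0.    ,  0.    ,  0.    ,  1.    ]])}
```

View pics/top.png

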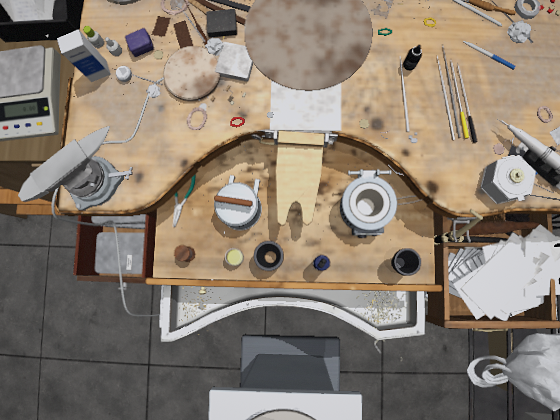

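View pics/side.png

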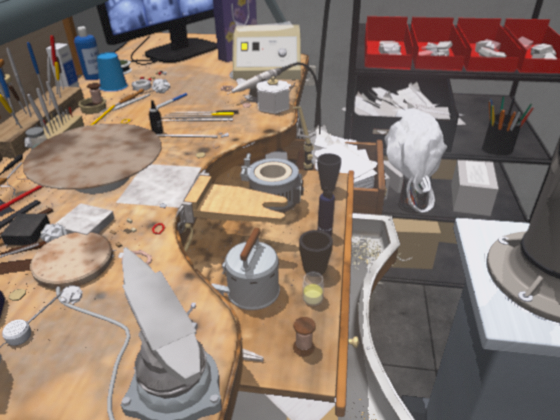

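The top view shows the furnace at (369,203), the hood at (236,203) with its bar, and two dark cups at (268,256) and (405,261). The bottle is at (321,263), the jar at (233,258), the reel at (184,255) and the pliers at (184,200). The wooden bench pin lies between hood and furnace.

Run:
```python
from h import *
np.set_printoptions(precision=4,suppress=True)
def circ(P):
    A=np.c_[2*P[:,:2],np.ones(len(P))]; s=np.linalg.lstsq(A,(P[:,:2]**2).sum(1),rcond=None)[0]
    return s[:2],np.sqrt(s[2]+s[0]**2+s[1]**2)
cs={}
for n in('top','side'):
    f=np.load(f'/tmp/{n}.npz'); c={k:f[k] for k in('K','k1','R','C')}; c['k1']=float(c['k1']); cs[n]=(f['im'],cloud(c,f['d']),c)
im,P,c=cs['top']; Q=cs['side'][1]
for name,(u,v,r) in dict(cupL=(268,256,18),cupR=(405,261,18),furn=(369,203,30),hood=(236,203,24),bot=(321,263,10),jar=(233,258,11),reel=(184,255,11)).items():
    g=P[v-r:v+r+1,u-r:u+r+1].reshape(-1,3); g=g[~np.isnan(g[:,0])]
    zt=np.percentile(g[:,2],98); t=g[g[:,2]>zt-.008]
    # circle rough
    print(name,'ztop',zt,'n',len(t),'bbox mid',(t.min(0)+t.max(0))[:2]/2,'size',(t.max(0)-t.min(0))[:2],circ(t))
    m=(t.min(0)+t.max(0))[:2]/2
    s=Q.reshape(-1,3); s=s[(np.hypot(*(s[:,:2]-m).T)<.07)]
    zt=np.percentile(s[:,2],97)
    t=s[s[:,2]>zt-.006]; print('   side z',np.percentile(s[:,2],[50,90,97,99.5]),(t.min(0)+t.max(0))[:2]/2)
# table
print('board z',np.nanmedian(P[240:246,350:400,2]), np.nanmedian(P[225:235,270:280,2]),'tongue',np.nanmedian(P[180:190,295:305,2]))
print(P[240,350],P[270,160],P[275,430])
for nm,(a,b,cc,dd) in dict(furn=(150,250,320,420),hood=(165,245,200,280)).items():
    cv2.imwrite(f'/tmp/{nm}.png',cv2.resize(im[a:b,cc:dd,::-1],None,fx=4,fy=4))
a=cv2.imread('/tmp/furn.png'); b=cv2.resize(cv2.imread('/tmp/hood.png'),(400,400)); cv2.imwrite('pics/fh.png',np.hstack([a,b]))
```

```text
cupL ztop 0.07191326529209072 n 292 bbox mid [0.4321 0.0372] size [0.056  0.0583] (array([0.4314, 0.0375]), np.float64(0.026060191274315494))
   side z [0.0011 0.0667 0.0703 0.0984] [0.45   0.0381]
cupR ztop 0.08156991966692093 n 246 bbox mid [ 0.4246 -0.2354] size [0.053  0.0527] (array([ 0.4249, -0.2351]), np.float64(0.024393566108806476))
   side z [0.0012 0.0747 0.0798 0.081 ] [ 0.4241 -0.2347]
furn ztop 0.0889306707949625 n 1782 bbox mid [ 0.543 -0.164] size [0.1131 0.1146] (array([ 0.5424, -0.1604]), np.float64(0.043812936010480245))
   side z [0.0779 0.0858 0.0973 0.1024] [ 0.5974 -0.1627]
hood ztop 0.11554764794253666 n 243 bbox mid [0.5327 0.1061] size [0.0189 0.0742] (array([0.5326, 0.1058]), np.float64(0.02188861247000114))
   side z [0.0468 0.081  0.1137 0.1154] [0.5328 0.1085]
bot ztop 0.1099258600056892 n 49 bbox mid [ 0.4196 -0.0675] size [0.0153 0.0151] (array([ 0.4191, -0.0671]), np.float64(0.0056126143307577096))
   side z [0.0006 0.0859 0.0991 0.1087] [ 0.4185 -0.0643]
jar ztop 0.04904353401699383 n 54 bbox mid [0.4294 0.1118] size [0.0329 0.0324] (array([0.4297, 0.1124]), np.float64(0.01580850869980545))
   side z [0.0007 0.0552 0.0702 0.0789] [0.451  0.0894]
reel ztop 0.056319691221291705 n 198 bbox mid [0.4332 0.2172] size [0.0309 0.0321] (array([0.4333, 0.217 ]), np.float64(0.01161703818176612))
   side z [-0.0004  0.0043  0.0532  0.0548] [0.4318 0.2188]
board z 0.00015921302156968187 -3.98185754184599e-05 tongue 0.10343859571366021
[ 0.4711 -0.133  -0.0019] [ 0.3963  0.2769 -0.0001] [ 0.3992 -0.3042  0.001 ]
```

View pics/fh.png

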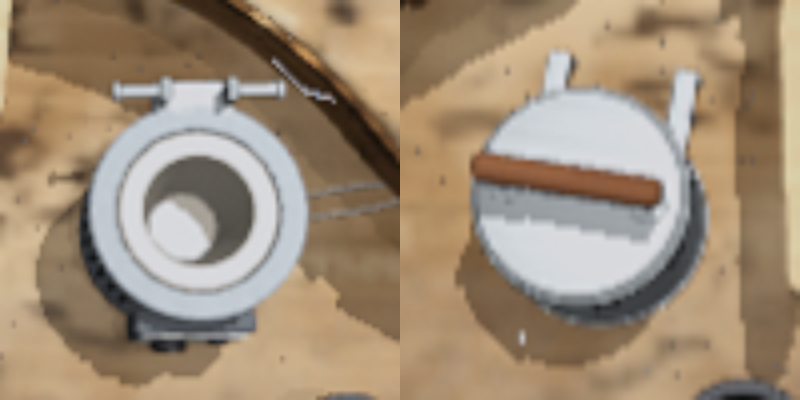

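The crop shows the furnace with its pins at the top (+x), nearly aligned with the image. The hood has its hooks on +x and is turned by about -7°. By height, the left cup (70 mm) is the sleeve and the right one (80 mm) is the crucible.

drive_tool --increments '[{"wz": -7.5,"dz": -0.03},{"wz": -7.5,"dz": -0.03},{"wz": -7.5},{"dx": -0.015,"dy": -0.045},{"dx": -0.015,"dy": -0.045},{"dx": -0.015,"dy": -0.045},{"dx": -0.015,"dy": -0.045},{"dx": -0.015,"dy": -0.045},{"dx": -0.015,"dy": -0.045},{"dx": -0.015,"dy": -0.045},{"dx": -0.015,"dy": -0.045},{"dx": -0.015,"dy": -0.045},{"dx": -0.015,"dy": -0.045},{"dx": -0.01,"dy": -0.045},{"dx": -0.01,"dy": -0.045},{"dx": 0,"dy": -0.045,"dz": 0.03},{},{}]'

```text
schema error: expected keys claw, dx, dy, dz, wx, wy, wz
```

Run:
```python
import station; print([k for k in dir(station) if k[0]!='_'])
print({k:getattr(station,k) for k in dir(station) if 'over' in k.lower()})
from h import *
np.set_printoptions(precision=4,suppress=True)
im,d,c=snap('wrist'); o,p,R=ob(); print(o['t'],p,R); save(im,'w1.png'); np.savez('/tmp/w1',im=im,d=d,**c)
```

```text
['PlanningError', 'calibration', 'finger_overhang', 'get_obs', 'hand_in', 'read_camera']
{'finger_overhang': 0.025}
0.15 [0.2595 0.6227 0.2556] [[-0.9231  0.3846 -0.0004]
 [ 0.3846  0.9231 -0.0013]
 [-0.0001 -0.0014 -1.    ]]
```

View pics/w1.png

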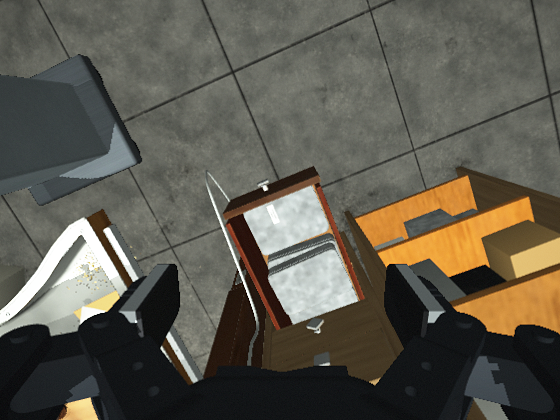

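The call was refused because every row needs all seven keys. The wrist picture, still at the start pose, shows the fingers at the bottom at (150,300) and (415,300), with the floor and drawers beyond.

drive_tool --increments '[{"dx": 0,"dy": 0,"dz": -0.03,"wx": 0,"wy": 0,"wz": -7.5,"claw": 0.0854},{"dx": 0,"dy": 0,"dz": -0.03,"wx": 0,"wy": 0,"wz": -7.5,"claw": 0.0854},{"dx": 0,"dy": 0,"dz": 0,"wx": 0,"wy": 0,"wz": -7.5,"claw": 0.0854},{"dx": -0.02,"dy": -0.045,"dz": 0,"wx": 0,"wy": 0,"wz": 0,"claw": 0.0854},{"dx": -0.02,"dy": -0.045,"dz": 0,"wx": 0,"wy": 0,"wz": 0,"claw": 0.0854},{"dx": -0.02,"dy": -0.045,"dz": 0,"wx": 0,"wy": 0,"wz": 0,"claw": 0.0854},{"dx": -0.02,"dy": -0.045,"dz": 0,"wx": 0,"wy": 0,"wz": 0,"claw": 0.0854},{"dx": -0.02,"dy": -0.045,"dz": 0,"wx": 0,"wy": 0,"wz": 0,"claw": 0.0854},{"dx": -0.02,"dy": -0.045,"dz": 0,"wx": 0,"wy": 0,"wz": 0,"claw": 0.0854},{"dx": -0.02,"dy": -0.045,"dz": 0,"wx": 0,"wy": 0,"wz": 0,"claw": 0.0854},{"dx": -0.02,"dy": -0.045,"dz": 0,"wx": 0,"wy": 0,"wz": 0,"claw": 0.0854},{"dx": -0.02,"dy": -0.045,"dz": 0,"wx": 0,"wy": 0,"wz": 0,"claw": 0.0854},{"dx": -0.02,"dy": -0.045,"dz": 0,"wx": 0,"wy": 0,"wz": 0,"claw": 0.0854},{"dx": -0.02,"dy": -0.045,"dz": 0,"wx": 0,"wy": 0,"wz": 0,"claw": 0.0854},{"dx": -0.02,"dy": -0.045,"dz": 0,"wx": 0,"wy": 0,"wz": 0,"claw": 0.0854},{"dx": 0,"dy": -0.045,"dz": 0,"wx": 0,"wy": 0,"wz": 0,"claw": 0.0854},{"dx": 0,"dy": 0,"dz": 0,"wx": 0,"wy": 0,"wz": 0,"claw": 0.0854}]'

```text
t: 2.28
eef_pos: [0.4982, 0.0334, 0.3162]
tool_rot: [-0.0, 0.005, 1.0, -0.001]
contact_force: [-0.0, 1.0, -0.3]
gripper_width: 1.003
grasp_force: 0.0
```

Run:
```python
from h import *
np.set_printoptions(precision=4,suppress=True)
im,d,c=snap('wrist'); o,p,R=ob(); print(o['t'],p,R,o['joint_vel']); save(im,'w2.png'); np.savez('/tmp/w2',im=im,d=d,**c)
```

```text
2.325 [0.4982 0.036  0.3162] [[-1.      0.0057 -0.0003]
 [ 0.0057  1.     -0.    ]
 [ 0.0003 -0.     -1.    ]] [-0.0312  0.0051 -0.0481 -0.0083 -0.0126 -0.0022 -0.0099]
```

View pics/w2.png

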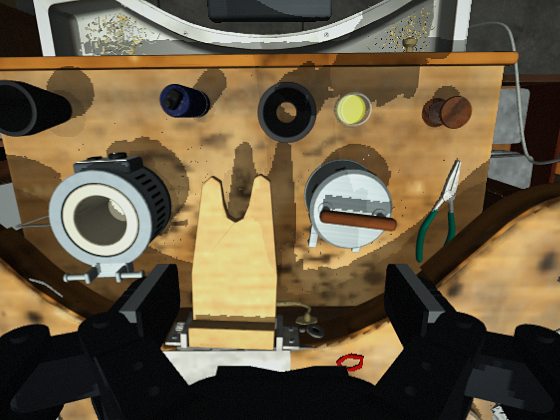

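The wrist view shows the furnace at (107,215) with its pins at (72,278) and (140,276). The sleeve is at (287,112) and the crucible at the left edge at (20,108). The hood bar is at (357,220), and the wooden tongue lies between them at (235,250).

```bash
cat > m.py <<'E'
from h import *
from scipy.optimize import least_squares
np.set_printoptions(precision=4,suppress=True)
def load(n):
    f=np.load(f'/tmp/{n}.npz'); c={k:f[k] for k in('K','k1','R','C')}; c['k1']=float(c['k1']); return f['im'],f['d'],c
def fitc(x,r0=None):
    if r0 is None: g=lambda p:np.hypot(*(x-p[:2]).T)-p[2]
    else: g=lambda p:np.hypot(*(x-p[:2]).T)-r0
    s=least_squares(g,np.r_[x.mean(0),.03],loss='soft_l1',f_scale=.001); return s.x,np.median(np.abs(s.fun))
def rim(P,m,zl,zh,rmax):
    g=P.reshape(-1,3); g=g[(g[:,2]>zl)&(g[:,2]<zh)]; m=np.array(m)
    for _ in range(3):
        q=g[np.hypot(*(g[:,:2]-m).T)<rmax]; v=q[:,:2]-m; a=(np.degrees(np.arctan2(v[:,1],v[:,0]))//6).astype(int); r=np.hypot(*v.T)
        out=[];inn=[]
        for k in np.unique(a):
            s=a==k
            if s.sum()<3: continue
            out.append(q[s][r[s].argmax(),:2]); inn.append(q[s][r[s].argmin(),:2])
        fo,eo=fitc(np.array(out)); fi,ei=fitc(np.array(inn)); m=fo[:2]
    return 'out',fo,eo,'in',fi,ei,'z',np.median(q[:,2]),len(q)
E
python3 - <<'E'
from m import *
for n in('w2','top'):
    im,d,c=load(n); P=cloud(c,d); print(n)
    print('sleeve',*rim(P,(.4316,.0375),.066,.074,.04))
    print('cruc',*rim(P,(.4249,-.2351),.075,.085,.036))
    print('furn',*rim(P,(.543,-.162),.081,.089,.058))
    g=P.reshape(-1,3)
    p=g[(g[:,2]>.093)&(g[:,2]<.106)&(abs(g[:,0]-.601)<.012)&(abs(g[:,1]+.163)<.055)]
    if len(p): print('pins',len(p),p.mean(0),np.polyfit(p[:,1],p[:,0],1),p[:,1].min(),p[:,1].max())
    h=g[(g[:,2]>.1)&(g[:,2]<.125)&(abs(g[:,0]-.533)<.03)&(abs(g[:,1]-.106)<.05)]
    x=h[:,:2]; r=cv2.minAreaRect((x*1e4).astype(np.float32)); print('bar',len(h),h.mean(0),r[0],r[1],r[2], np.percentile(h[:,2],95),np.polyfit(x[:,1],x[:,0],1))
    print('hoodtop',*rim(P,(.53,.106),.076,.084,.05))
    t=g[(g[:,2]>.09)&(g[:,2]<.11)&(abs(g[:,1]+.02)<.06)&(g[:,0]<.6)]; print('tongue',t.min(0),t.max(0))
E
```

```text
w2
sleeve out [0.4319 0.0376 0.0297] 0.00012121925778433781 in [0.432  0.0377 0.0235] 0.0001313151768383529 z 0.06976757457519098 1138
cruc out [ 0.4252 -0.2348  0.0266] 0.00019787305962219726 in [ 0.4252 -0.2351  0.0217] 0.0002769823672535074 z 0.07961937751032 686
furn out [ 0.5408 -0.1605  0.0544] 0.0004063752839557483 in [ 0.5401 -0.1605  0.0269] 0.000261862710058066 z 0.08495443759968493 6110
pins 607 [ 0.6    -0.1727  0.0995] [-0.1102  0.581 ] -0.21793204227960836 -0.11640103846705369
bar 1008 [0.5329 0.1054 0.1133] (5344.0263671875, 1059.7686767578125) (748.8689575195312, 124.71223449707031) 82.20499420166016 0.1156494225176838 [0.1302 0.5192]
hoodtop out [0.5341 0.1062 0.0422] 0.00020700428177380936 in [0.5436 0.1067 0.0119] 0.001697068391202241 z 0.07944831350068954 3745
tongue [ 0.405 -0.08   0.09 ] [0.6    0.0259 0.1099]
top
sleeve out [0.4315 0.0375 0.0286] 0.0004575997819648188 in [0.4313 0.0376 0.0235] 0.0003924522628702288 z 0.06983769623097719 278
cruc out [ 0.425  -0.2354  0.0263] 0.00041592511699364496 in [ 0.425  -0.2352  0.0223] 0.0005429651019236946 z 0.07971385246591822 237
furn out [ 0.5402 -0.1605  0.0537] 0.0006336393638615573 in [ 0.5387 -0.1603  0.0272] 0.0006152927551589509 z 0.0847793155985827 1690
pins 136 [ 0.5984 -0.1674  0.0995] [-0.0986  0.5819] -0.2179249547040121 -0.11729376478296187
bar 249 [0.5324 0.1058 0.1137] (5330.95556640625, 1061.614501953125) (751.3552856445312, 120.5116195678711) 82.32406616210938 0.11692688048377686 [0.1316 0.5184]
hoodtop out [0.5328 0.1063 0.042 ] 0.0006401783711741868 in [0.5368 0.1037 0.0127] 0.002894520159777465 z 0.0794755747275101 1106
tongue [ 0.4064 -0.0797  0.09  ] [0.6    0.0251 0.1099]
```

Run:
```python
from m import *
for n,(u0,u1,v0,v1) in dict(w2=(55,155,262,290),top=(345,395,165,178)).items():
    im,d,c=load(n); P=cloud(c,d)[v0:v1,u0:u1].reshape(-1,3); I=im[v0:v1,u0:u1].reshape(-1,3).astype(int)
    k=(P[:,2]>.092)&(P[:,2]<.106)&(I.min(1)>120)&(I.max(1)-I.min(1)<40)
    p=P[k]; print(n,len(p))
    fx=np.polyfit(p[:,1],p[:,0],1)
    for _ in range(5):
        r=abs(p[:,0]-np.polyval(fx,p[:,1])); s=r<.005; fx=np.polyfit(p[s,1],p[s,0],1)
    q=p[s]; print(fx,q.min(0),q.max(0),q.mean(0),np.degrees(np.arctan(-fx[0])))
    h=np.histogram(q[:,1],bins=np.arange(-.23,-.1,.005)); print(h[0])
# panel direction
im,d,c=load('w2'); P=cloud(c,d).reshape(-1,3)
q=P[(P[:,0]<.49)&(P[:,0]>.462)&(abs(P[:,1]+.165)<.05)&(P[:,2]>.02)&(P[:,2]<.083)]
if len(q): print('panel',q.min(0),q.max(0),cv2.minAreaRect((q[:,:2]*1e4).astype(np.float32)))
```

```text
w2 245
[-0.0382  0.5917] [ 0.5922 -0.1998  0.0924] [ 0.6031 -0.1171  0.1049] [ 0.5977 -0.157   0.1006] 2.1880426340272097
[ 0  0  0  0  0  0 20 20 20 17 18 17  0  0  0  0  0 35 17 19 19 23 14  0
  0]
top 88
[-0.0388  0.5912] [ 0.5927 -0.2001  0.0937] [ 0.6035 -0.1173  0.1047] [ 0.5975 -0.1615  0.1001] 2.2223210561202853
[ 0  0  0  0  0  1  9  7  8  7 10  4  0  0  0  0  0 13  4  6  4  6  6  0
  0]
panel [ 0.4723 -0.1917  0.0268] [ 0.49   -0.1316  0.0825] ((4810.87158203125, -1616.43798828125), (601.7534790039062, 176.97190856933594), 89.87041473388672)
```

drive_tool --increments '[{"dx": 0.022,"dy": 0,"dz": 0.01,"wx": 0,"wy": 0,"wz": 0,"claw": 0.075},{"dx": 0.022,"dy": 0,"dz": 0.04,"wx": 0,"wy": 0,"wz": 0,"claw": 0.075},{"dx": 0.022,"dy": 0,"dz": 0.04,"wx": 0,"wy": 0,"wz": 0,"claw": 0.075},{"dx": 0,"dy": 0,"dz": 0.04,"wx": 0,"wy": 0,"wz": 0,"claw": 0.075},{"dx": 0,"dy": 0,"dz": 0.03,"wx": 0,"wy": 0,"wz": 0,"claw": 0.075},{"dx": 0,"dy": 0,"dz": 0.025,"wx": 0,"wy": 0,"wz": 0,"claw": 0.075},{"dx": 0,"dy": 0,"dz": 0,"wx": 0,"wy": 0,"wz": 0,"claw": 0.075},{"dx": 0,"dy": 0,"dz": 0,"wx": 0,"wy": 0,"wz": 0,"claw": 0.075}]'

```text
t: 3.32
eef_pos: [0.4329, 0.0385, 0.132]
tool_rot: [0.0, 0.001, 1.0, 0.0]
contact_force: [-0.0, 0.0, 0.5]
gripper_width: 0.877
grasp_force: 0.0
```

Run:
```python
from m import *
o,p,R=ob(); print(o['t'],p,R,o['gripper_width'],o['q'])
im,d,c=snap('wrist'); P=cloud(c,d); print(*rim(P,(.4319,.0377),.064,.076,.036))
save(im,'w3.png')
```

```text
3.325 [0.4329 0.0385 0.132 ] [[-1.      0.0011  0.0008]
 [ 0.0011  1.      0.0005]
 [-0.0008  0.0005 -1.    ]] 0.8774601370566643 [-0.4637  0.2712  0.2672  2.2368 -0.1184  0.6453  1.4585]
out [0.4318 0.0379 0.0299] 9.397531209298648e-05 in [0.4314 0.0379 0.0231] 0.000231353557339338 z 0.06961838649077345 3905
```

View pics/w3.png

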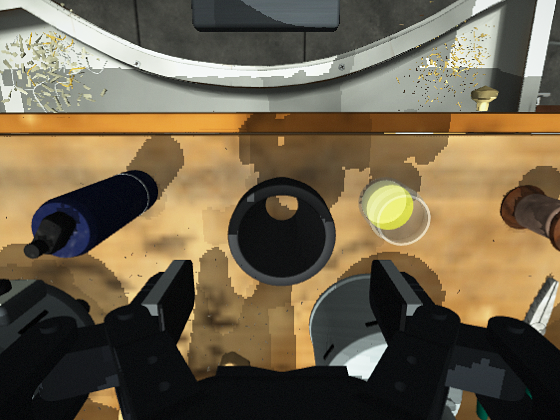

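The sleeve rim is centred between the pads, at about (282,232), and the jar and bottle are clear of the fingers.

drive_tool --increments '[{"dx": 0.001,"dy": -0.0005,"dz": 0.022,"wx": 0,"wy": 0,"wz": 0,"claw": 0.073},{"dx": 0,"dy": 0,"dz": 0.022,"wx": 0,"wy": 0,"wz": 0,"claw": 0.073},{"dx": 0,"dy": 0,"dz": 0.02,"wx": 0,"wy": 0,"wz": 0,"claw": 0.073},{"dx": 0,"dy": 0,"dz": 0,"wx": 0,"wy": 0,"wz": 0,"claw": 0.066},{"dx": 0,"dy": 0,"dz": 0,"wx": 0,"wy": 0,"wz": 0,"claw": 0.062},{"dx": 0,"dy": 0,"dz": 0,"wx": 0,"wy": 0,"wz": 0,"claw": 0.05},{"dx": 0,"dy": 0,"dz": 0,"wx": 0,"wy": 0,"wz": 0,"claw": 0.05},{"dx": 0,"dy": 0,"dz": 0,"wx": 0,"wy": 0,"wz": 0,"claw": 0.05}]' --newtons 30

```text
t: 4.38
eef_pos: [0.4324, 0.0377, 0.0686]
tool_rot: [0.001, 0.001, 1.0, 0.001]
contact_force: [-0.9, 0.2, 6.4]
gripper_width: 0.692
grasp_force: 31.3
```

drive_tool --increments '[{"dx": 0,"dy": 0,"dz": -0.01,"wx": 0,"wy": 0,"wz": 0,"claw": 0.05},{"dx": 0,"dy": 0,"dz": -0.03,"wx": 0,"wy": 0,"wz": 0,"claw": 0.05},{"dx": 0,"dy": 0,"dz": -0.04,"wx": 0,"wy": 0,"wz": 0,"claw": 0.05},{"dx": 0,"dy": 0,"dz": -0.04,"wx": 0,"wy": 0,"wz": 0,"claw": 0.05},{"dx": -0.008,"dy": -0.018,"dz": -0.02,"wx": 0,"wy": 0,"wz": 0,"claw": 0.05},{"dx": -0.02,"dy": -0.036,"dz": 0,"wx": 0,"wy": 0,"wz": 0,"claw": 0.05},{"dx": -0.02,"dy": -0.036,"dz": 0,"wx": 0,"wy": 0,"wz": 0,"claw": 0.05},{"dx": -0.02,"dy": -0.036,"dz": 0,"wx": 0,"wy": 0,"wz": 0,"claw": 0.05},{"dx": -0.02,"dy": -0.036,"dz": 0,"wx": 0,"wy": 0,"wz": 0,"claw": 0.05},{"dx": -0.012,"dy": -0.024,"dz": 0,"wx": 0,"wy": 0,"wz": 0,"claw": 0.05},{"dx": -0.008,"dy": -0.012,"dz": 0,"wx": 0,"wy": 0,"wz": 0,"claw": 0.05},{"dx": 0,"dy": 0,"dz": 0,"wx": 0,"wy": 0,"wz": 0,"claw": 0.05},{"dx": 0,"dy": 0,"dz": 0,"wx": 0,"wy": 0,"wz": 0,"claw": 0.05}]'

```text
t: 6.0
eef_pos: [0.5385, -0.1596, 0.2072]
tool_rot: [-0.0, 0.0, 1.0, 0.001]
contact_force: [0.3, -0.3, -1.7]
gripper_width: 0.686
grasp_force: 33.7
```

Run:
```python
from m import *
o,p,R=ob(); print(o['t'],p,R,o['gripper_width'],o['contact_force'])
im,d,c=snap('wrist'); P=cloud(c,d); g=P.reshape(-1,3)
zr=p[2]+.0015
print(*rim(P,p[:2],zr-.006,zr+.006,.036)); 
q=g[(abs(g[:,2]-zr)<.006)&(np.hypot(*(g[:,:2]-p[:2]).T)<.034)]; print('plane',np.linalg.lstsq(np.c_[q[:,:2]-p[:2],np.ones(len(q))],q[:,2],rcond=None)[0])
print('furn',*rim(P,(.540,-.1605),.081,.089,.058))
np.savez('/tmp/w4',im=im,d=d,**c)
im,d,c=snap('side'); P=cloud(c,d); print('side',*rim(P,p[:2],zr-.006,zr+.006,.036))
```

```text
6.0 [ 0.5385 -0.1596  0.2072] [[-1.      0.0008 -0.0008]
 [ 0.0008  1.      0.001 ]
 [ 0.0008  0.001  -1.    ]] 0.6857186760655116 [ 0.311  -0.3174 -1.6978]
out [ 0.5383 -0.1598  0.0303] 0.00025153556551765766 in [ 0.5375 -0.16    0.023 ] 0.00019186023227272565 z 0.20818116441419002 9477
plane [-0.0135  0.0057  0.2078]
furn out [ 0.5349 -0.1612  0.0506] 0.0024753259950732395 in [ 0.5403 -0.1609  0.0269] 0.00021324519195350944 z 0.08488838805600805 8470
side out [ 0.537  -0.1576  0.0299] 0.0008909892636711735 in [ 0.5372 -0.1568  0.0253] 0.0014843235086536774 z 0.20780718805709839 176
```

drive_tool --increments '[{"dx": -0.0015,"dy": -0.001,"dz": 0.01,"wx": 0,"wy": 0,"wz": 0,"claw": 0.05},{"dx": 0,"dy": 0,"dz": 0.02,"wx": 0,"wy": 0,"wz": 0,"claw": 0.05},{"dx": 0,"dy": 0,"dz": 0.02,"wx": 0,"wy": 0,"wz": 0,"claw": 0.05},{"dx": 0,"dy": 0,"dz": 0.015,"wx": 0,"wy": 0,"wz": 0,"claw": 0.05},{"dx": 0,"dy": 0,"dz": 0.01,"wx": 0,"wy": 0,"wz": 0,"claw": 0.05},{"dx": 0,"dy": 0,"dz": 0.005,"wx": 0,"wy": 0,"wz": 0,"claw": 0.05},{"dx": 0,"dy": 0,"dz": 0,"wx": 0,"wy": 0,"wz": 0,"claw": 0.05},{"dx": 0,"dy": 0,"dz": 0,"wx": 0,"wy": 0,"wz": 0,"claw": 0.05}]'

```text
t: 7.1
eef_pos: [0.5409, -0.1622, 0.1278]
tool_rot: [0.001, 0.001, 1.0, -0.0]
contact_force: [-0.4, -0.3, -2.5]
gripper_width: 0.694
grasp_force: 33.7
```

Run:
```python
from m import *
o,p,R=ob(); print(o['t'],p,o['contact_force'])
im,d,c=snap('wrist'); P=cloud(c,d); zr=p[2]+.0015
print(*rim(P,p[:2],zr-.006,zr+.006,.036));
```

```text
7.1 [ 0.5409 -0.1622  0.1278] [-0.3908 -0.2913 -2.4788]
out [ 0.5407 -0.1625  0.0303] 0.00017777469540256746 in [ 0.5398 -0.1626  0.023 ] 0.0001447678498022898 z 0.1287812652187802 9480
```

drive_tool --increments '[{"dx": 0,"dy": 0.0015,"dz": 0.002,"wx": 0,"wy": 0,"wz": 0,"claw": 0.05},{"dx": 0,"dy": 0,"dz": 0.002,"wx": 0,"wy": 0,"wz": 0,"claw": 0.05},{"dx": 0,"dy": 0,"dz": 0.001,"wx": 0,"wy": 0,"wz": 0,"claw": 0.05},{"dx": 0,"dy": 0,"dz": 0.001,"wx": 0,"wy": 0,"wz": 0,"claw": 0.05},{"dx": 0,"dy": 0,"dz": 0,"wx": 0,"wy": 0,"wz": 0,"claw": 0.05}]'

```text
t: 7.78
eef_pos: [0.5404, -0.1605, 0.1212]
tool_rot: [-0.0, 0.001, 1.0, -0.0]
contact_force: [0.0, -0.1, -2.3]
gripper_width: 0.69
grasp_force: 33.7
```

drive_tool --increments '[{"dx": 0,"dy": 0,"dz": 0.001,"wx": 0,"wy": 0,"wz": 0,"claw": 0.05},{"dx": 0,"dy": 0,"dz": 0.001,"wx": 0,"wy": 0,"wz": 0,"claw": 0.05},{"dx": 0,"dy": 0,"dz": 0,"wx": 0,"wy": 0,"wz": 0,"claw": 0.05}]'

```text
t: 8.15
eef_pos: [0.5405, -0.1607, 0.1193]
tool_rot: [0.0, 0.001, 1.0, -0.0]
contact_force: [0.5, -0.8, -2.8]
gripper_width: 0.69
grasp_force: 33.7
```

drive_tool --increments '[{"dx": 0,"dy": 0,"dz": 0.001,"wx": 0,"wy": 0,"wz": 0,"claw": 0.05},{"dx": 0,"dy": 0,"dz": 0,"wx": 0,"wy": 0,"wz": 0,"claw": 0.05}]'

```text
t: 8.4
eef_pos: [0.5406, -0.1608, 0.1184]
tool_rot: [0.0, 0.001, 1.0, -0.0]
contact_force: [0.1, -1.0, -1.8]
gripper_width: 0.687
grasp_force: 33.9
```

drive_tool --increments '[{"dx": 0,"dy": 0,"dz": 0.001,"wx": 0,"wy": 0,"wz": 0,"claw": 0.05},{"dx": 0,"dy": 0,"dz": 0,"wx": 0,"wy": 0,"wz": 0,"claw": 0.05}]'

```text
t: 8.65
eef_pos: [0.5406, -0.1608, 0.1175]
tool_rot: [0.0, 0.001, 1.0, -0.0]
contact_force: [-0.3, -2.0, -0.6]
gripper_width: 0.689
grasp_force: 34.0
```

drive_tool --increments '[{"dx": 0,"dy": 0,"dz": 0.0005,"wx": 0,"wy": 0,"wz": 0,"claw": 0.05},{"dx": 0,"dy": 0,"dz": 0,"wx": 0,"wy": 0,"wz": 0,"claw": 0.062},{"dx": 0,"dy": 0,"dz": 0,"wx": 0,"wy": 0,"wz": 0,"claw": 0.066},{"dx": 0,"dy": 0,"dz": 0,"wx": 0,"wy": 0,"wz": 0,"claw": 0.07},{"dx": 0,"dy": 0,"dz": 0,"wx": 0,"wy": 0,"wz": 0,"claw": 0.075},{"dx": 0,"dy": 0,"dz": -0.005,"wx": 0,"wy": 0,"wz": 0,"claw": 0.075},{"dx": 0,"dy": 0,"dz": -0.025,"wx": 0,"wy": 0,"wz": 0,"claw": 0.075},{"dx": 0,"dy": 0,"dz": -0.04,"wx": 0,"wy": 0,"wz": 0,"claw": 0.075},{"dx": 0,"dy": 0,"dz": 0,"wx": 0,"wy": 0,"wz": 0,"claw": 0.075}]'

```text
t: 9.78
eef_pos: [0.5424, -0.1612, 0.19]
tool_rot: [0.003, 0.001, 1.0, -0.0]
contact_force: [0.1, 0.2, -0.5]
gripper_width: 0.878
grasp_force: 0.0
```

Run:
```python
from m import *
o,p,R=ob(); print(o['t'],p,o['contact_force'],R)
im,d,c=snap('wrist'); P=cloud(c,d); g=P.reshape(-1,3)
print(*rim(P,(.5405,-.1607),.112,.126,.034)); 
q=g[(abs(g[:,2]-.119)<.006)&(np.hypot(*(g[:,:2]-[.5405,-.1607]).T)<.031)]; print('plane',np.linalg.lstsq(np.c_[q[:,:2]-[.5405,-.1607],np.ones(len(q))],q[:,2],rcond=None)[0])
print('furn',*rim(P,(.540,-.1605),.081,.089,.058))
save(im,'w5.png')
```

```text
9.775 [ 0.5424 -0.1612  0.19  ] [ 0.0515  0.2425 -0.4829] [[-1.      0.0025  0.0062]
 [ 0.0025  1.     -0.0008]
 [-0.0062 -0.0007 -1.    ]]
out [ 0.5402 -0.1609  0.0298] 6.300815042642981e-05 in [ 0.5398 -0.1609  0.0231] 0.00020440637821996822 z 0.1180369173406709 3629
plane [-0.0095 -0.0007  0.1177]
furn out [ 0.5409 -0.161   0.0546] 0.00025783769172908755 in [ 0.5354 -0.1607  0.0207] 0.0016745183816262547 z 0.08466777535055586 11765
```

View pics/w5.png

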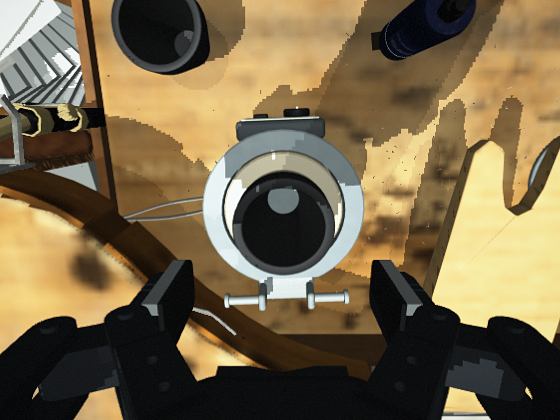

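The sleeve sits level in the well at about (284,225), and the crucible stands at (155,35).

drive_tool --increments '[{"dx": 0.02,"dy": -0.012,"dz": 0,"wx": 0,"wy": 0,"wz": 0,"claw": 0.07},{"dx": 0.03,"dy": -0.02,"dz": 0,"wx": 0,"wy": 0,"wz": 0,"claw": 0.07},{"dx": 0.03,"dy": -0.02,"dz": 0,"wx": 0,"wy": 0,"wz": 0,"claw": 0.07},{"dx": 0.025,"dy": -0.015,"dz": 0,"wx": 0,"wy": 0,"wz": 0,"claw": 0.07},{"dx": 0.01,"dy": -0.007,"dz": 0.02,"wx": 0,"wy": 0,"wz": 0,"claw": 0.07},{"dx": 0,"dy": 0,"dz": 0.02,"wx": 0,"wy": 0,"wz": 0,"claw": 0.07},{"dx": 0,"dy": 0,"dz": 0,"wx": 0,"wy": 0,"wz": 0,"claw": 0.07},{"dx": 0,"dy": 0,"dz": 0,"wx": 0,"wy": 0,"wz": 0,"claw": 0.07}]'

```text
t: 10.82
eef_pos: [0.4247, -0.2345, 0.1469]
tool_rot: [-0.0, 0.001, 1.0, 0.0]
contact_force: [0.0, 0.3, 0.0]
gripper_width: 0.819
grasp_force: 0.0
```

Run:
```python
from m import *
o,p,R=ob(); print(o['t'],p,o['gripper_width'],R)
im,d,c=snap('wrist'); P=cloud(c,d); g=P.reshape(-1,3)
print(*rim(P,(.4252,-.235),.074,.086,.034)); 
im,d,c=load('top'); g=cloud(c,d).reshape(-1,3); 
for y in np.arange(-.27,-.36,-.01):
    s=g[(abs(g[:,1]-y)<.005)&(abs(g[:,0]-.425)<.05)]; print(round(y,2),np.percentile(s[:,2],[50,98]))
```

```text
10.825 [ 0.4247 -0.2345  0.1469] 0.8192892654336646 [[-1.      0.0027 -0.0007]
 [ 0.0027  1.      0.0001]
 [ 0.0007  0.0001 -1.    ]]
out [ 0.4249 -0.2363  0.0268] 7.075642588054952e-05 in [ 0.4246 -0.2363  0.0214] 0.0001899134298618075 z 0.07956529112507552 2851
-0.27 [-0.0002  0.0032]
-0.28 [0.0001 0.0034]
-0.29 [-0.0002  0.0033]
-0.3 [-0.0001  0.0036]
-0.31 [-0.0005  0.0036]
-0.32 [-0.0006  0.0349]
-0.33 [0.0495 0.0926]
-0.34 [-0.0231  0.0572]
-0.35 [0.0459 0.0929]
```

drive_tool --increments '[{"dx": 0,"dy": -0.001,"dz": 0.025,"wx": 0,"wy": 0,"wz": 0,"claw": 0.07},{"dx": 0,"dy": 0,"dz": 0.023,"wx": 0,"wy": 0,"wz": 0,"claw": 0.07},{"dx": 0,"dy": 0,"dz": 0.02,"wx": 0,"wy": 0,"wz": 0,"claw": 0.07},{"dx": 0,"dy": 0,"dz": 0,"wx": 0,"wy": 0,"wz": 0,"claw": 0.062},{"dx": 0,"dy": 0,"dz": 0,"wx": 0,"wy": 0,"wz": 0,"claw": 0.056},{"dx": 0,"dy": 0,"dz": 0,"wx": 0,"wy": 0,"wz": 0,"claw": 0.045},{"dx": 0,"dy": 0,"dz": 0,"wx": 0,"wy": 0,"wz": 0,"claw": 0.045},{"dx": 0,"dy": 0,"dz": 0,"wx": 0,"wy": 0,"wz": 0,"claw": 0.045}]' --newtons 25

```text
t: 11.88
eef_pos: [0.4261, -0.2356, 0.0799]
tool_rot: [0.001, 0.001, 1.0, -0.0]
contact_force: [-0.4, -0.2, 6.5]
gripper_width: 0.621
grasp_force: 26.4
```

drive_tool --increments '[{"dx": 0,"dy": 0,"dz": -0.01,"wx": 0,"wy": 0,"wz": 0,"claw": 0.045},{"dx": 0,"dy": 0,"dz": -0.03,"wx": 0,"wy": 0,"wz": 0,"claw": 0.045},{"dx": 0,"dy": 0,"dz": -0.04,"wx": 0,"wy": 0,"wz": 0,"claw": 0.045},{"dx": 0,"dy": 0,"dz": -0.04,"wx": 0,"wy": 0,"wz": 0,"claw": 0.045},{"dx": 0,"dy": 0,"dz": -0.03,"wx": 0,"wy": 0,"wz": 0,"claw": 0.045},{"dx": -0.015,"dy": 0.01,"dz": 0,"wx": 0,"wy": 0,"wz": 0,"claw": 0.045},{"dx": -0.025,"dy": 0.016,"dz": 0,"wx": 0,"wy": 0,"wz": 0,"claw": 0.045},{"dx": -0.025,"dy": 0.016,"dz": 0,"wx": 0,"wy": 0,"wz": 0,"claw": 0.045},{"dx": -0.025,"dy": 0.016,"dz": 0,"wx": 0,"wy": 0,"wz": 0,"claw": 0.045},{"dx": -0.015,"dy": 0.01,"dz": 0,"wx": 0,"wy": 0,"wz": 0,"claw": 0.045},{"dx": -0.01,"dy": 0.007,"dz": 0,"wx": 0,"wy": 0,"wz": 0,"claw": 0.045},{"dx": 0,"dy": 0,"dz": 0,"wx": 0,"wy": 0,"wz": 0,"claw": 0.045},{"dx": 0,"dy": 0,"dz": 0,"wx": 0,"wy": 0,"wz": 0,"claw": 0.045}]'

```text
t: 13.5
eef_pos: [0.5396, -0.1614, 0.2287]
tool_rot: [-0.0, 0.002, 1.0, -0.0]
contact_force: [0.4, -0.1, -1.6]
gripper_width: 0.618
grasp_force: 27.2
```

```bash
cat > look.py <<'E'
from m import *
o,p,R=ob(); print(o['t'],p,o['contact_force'],R[2])
im,d,c=snap('wrist'); P=cloud(c,d); g=P.reshape(-1,3); zr=p[2]+.0005
print(*rim(P,p[:2],zr-.006,zr+.006,.033)); 
q=g[(abs(g[:,2]-zr)<.005)&(np.hypot(*(g[:,:2]-p[:2]).T)<.031)]; print('plane',np.linalg.lstsq(np.c_[q[:,:2]-p[:2],np.ones(len(q))],q[:,2],rcond=None)[0])
E
python3 look.py
```

```text
13.5 [ 0.5396 -0.1614  0.2287] [ 0.3738 -0.1445 -1.601 ] [ 0.0008 -0.0002 -1.    ]
out [ 0.5388 -0.1616  0.0273] 0.00025939236521793467 in [ 0.5381 -0.1617  0.0213] 0.00015757290813061056 z 0.22822279510456756 7313
plane [-0.01   -0.0024  0.2281]
```

drive_tool --increments '[{"dx": -0.0015,"dy": 0.0005,"dz": 0.01,"wx": 0,"wy": 0,"wz": 0,"claw": 0.045},{"dx": 0,"dy": 0,"dz": 0.018,"wx": 0,"wy": 0,"wz": 0,"claw": 0.045},{"dx": 0,"dy": 0,"dz": 0.015,"wx": 0,"wy": 0,"wz": 0,"claw": 0.045},{"dx": 0,"dy": 0,"dz": 0.01,"wx": 0,"wy": 0,"wz": 0,"claw": 0.045},{"dx": 0,"dy": 0,"dz": 0.007,"wx": 0,"wy": 0,"wz": 0,"claw": 0.045},{"dx": 0,"dy": 0,"dz": 0,"wx": 0,"wy": 0,"wz": 0,"claw": 0.045},{"dx": 0,"dy": 0,"dz": 0,"wx": 0,"wy": 0,"wz": 0,"claw": 0.045}]'

```text
t: 14.42
eef_pos: [0.5423, -0.1601, 0.1692]
tool_rot: [0.0, 0.001, 1.0, -0.0]
contact_force: [-0.1, -0.2, -1.3]
gripper_width: 0.622
grasp_force: 27.2
```

```bash
python3 look.py
```

```text
14.425 [ 0.5423 -0.1601  0.1692] [-0.1136 -0.2119 -1.261 ] [-0.0008 -0.0001 -1.    ]
out [ 0.5415 -0.1604  0.0273] 0.00023401390967991813 in [ 0.5408 -0.1605  0.0213] 0.00014289420506038465 z 0.1687459051736383 7286
plane [-0.0095 -0.0035  0.1686]
```

drive_tool --increments '[{"dx": 0.001,"dy": -0.0005,"dz": 0.005,"wx": 0,"wy": 0,"wz": 0,"claw": 0.045},{"dx": 0,"dy": 0,"dz": 0.004,"wx": 0,"wy": 0,"wz": 0,"claw": 0.045},{"dx": 0,"dy": 0,"dz": 0.002,"wx": 0,"wy": 0,"wz": 0,"claw": 0.045},{"dx": 0,"dy": 0,"dz": 0.001,"wx": 0,"wy": 0,"wz": 0,"claw": 0.045},{"dx": 0,"dy": 0,"dz": 0,"wx": 0,"wy": 0,"wz": 0,"claw": 0.045}]'

```text
t: 15.1
eef_pos: [0.541, -0.1605, 0.1568]
tool_rot: [-0.0, 0.001, 1.0, 0.0]
contact_force: [0.0, 0.3, -1.5]
gripper_width: 0.622
grasp_force: 27.2
```

drive_tool --increments '[{"dx": 0,"dy": 0,"dz": 0.001,"wx": 0,"wy": 0,"wz": 0,"claw": 0.045},{"dx": 0,"dy": 0,"dz": 0.001,"wx": 0,"wy": 0,"wz": 0,"claw": 0.045},{"dx": 0,"dy": 0,"dz": 0,"wx": 0,"wy": 0,"wz": 0,"claw": 0.045}]'

```text
t: 15.48
eef_pos: [0.541, -0.1604, 0.1547]
tool_rot: [0.0, 0.001, 1.0, 0.0]
contact_force: [-0.0, 0.1, -1.7]
gripper_width: 0.62
grasp_force: 27.2
```

drive_tool --increments '[{"dx": 0,"dy": 0,"dz": 0.001,"wx": 0,"wy": 0,"wz": 0,"claw": 0.045},{"dx": 0,"dy": 0,"dz": 0,"wx": 0,"wy": 0,"wz": 0,"claw": 0.045}]'

```text
t: 15.72
eef_pos: [0.5411, -0.1604, 0.1538]
tool_rot: [0.0, 0.001, 1.0, 0.0]
contact_force: [0.6, 0.3, -1.4]
gripper_width: 0.623
grasp_force: 27.2
```

drive_tool --increments '[{"dx": 0,"dy": 0,"dz": 0.001,"wx": 0,"wy": 0,"wz": 0,"claw": 0.045},{"dx": 0,"dy": 0,"dz": 0,"wx": 0,"wy": 0,"wz": 0,"claw": 0.045}]'

```text
t: 15.98
eef_pos: [0.5412, -0.1604, 0.1528]
tool_rot: [0.0, 0.001, 1.0, 0.0]
contact_force: [1.4, 1.5, -0.7]
gripper_width: 0.621
grasp_force: 27.3
```

drive_tool --increments '[{"dx": -0.0005,"dy": 0.0005,"dz": 0.0005,"wx": 0,"wy": 0,"wz": 0,"claw": 0.045},{"dx": 0,"dy": 0,"dz": 0,"wx": 0,"wy": 0,"wz": 0,"claw": 0.045}]'

```text
t: 16.23
eef_pos: [0.5413, -0.1603, 0.1523]
tool_rot: [-0.0, 0.001, 1.0, -0.0]
contact_force: [-0.2, -0.7, 0.1]
gripper_width: 0.619
grasp_force: 27.3
```

Now it's supported with little sideways load, so I release.

drive_tool --increments '[{"dx": 0,"dy": 0,"dz": 0,"wx": 0,"wy": 0,"wz": 0,"claw": 0.056},{"dx": 0,"dy": 0,"dz": 0,"wx": 0,"wy": 0,"wz": 0,"claw": 0.06},{"dx": 0,"dy": 0,"dz": 0,"wx": 0,"wy": 0,"wz": 0,"claw": 0.066},{"dx": 0,"dy": 0,"dz": 0,"wx": 0,"wy": 0,"wz": 0,"claw": 0.07},{"dx": 0,"dy": 0,"dz": 0,"wx": 0,"wy": 0,"wz": 0,"claw": 0.075},{"dx": 0,"dy": 0,"dz": -0.005,"wx": 0,"wy": 0,"wz": 0,"claw": 0.075},{"dx": 0,"dy": 0,"dz": -0.025,"wx": 0,"wy": 0,"wz": 0,"claw": 0.075},{"dx": 0,"dy": 0,"dz": -0.04,"wx": 0,"wy": 0,"wz": 0,"claw": 0.075},{"dx": 0,"dy": 0,"dz": -0.03,"wx": 0,"wy": 0,"wz": 0,"claw": 0.075},{"dx": 0,"dy": 0,"dz": 0,"wx": 0,"wy": 0,"wz": 0,"claw": 0.075}]'

```text
t: 17.48
eef_pos: [0.5429, -0.1605, 0.2551]
tool_rot: [0.003, 0.001, 1.0, -0.0]
contact_force: [0.6, 0.3, 0.0]
gripper_width: 0.878
grasp_force: 0.0
```

Run:
```python
from m import *
o,p,R=ob(); print(o['t'],p,o['contact_force'],R)
im,d,c=snap('wrist'); P=cloud(c,d); g=P.reshape(-1,3)
m=[.5405,-.1607]
print('cruc',*rim(P,m,.146,.158,.034)); 
q=g[(abs(g[:,2]-.152)<.006)&(np.hypot(*(g[:,:2]-m).T)<.028)]; print('plane',np.linalg.lstsq(np.c_[q[:,:2]-m,np.ones(len(q))],q[:,2],rcond=None)[0])
print('sleeve',*rim(P,m,.114,.123,.034)); 
print('furn',*rim(P,(.540,-.1605),.081,.089,.058))
```

```text
17.475 [ 0.5429 -0.1605  0.2551] [0.6072 0.2599 0.0334] [[-1.      0.0024  0.0053]
 [ 0.0024  1.     -0.0005]
 [-0.0053 -0.0005 -1.    ]]
cruc out [ 0.5402 -0.1609  0.0268] 7.442336901595029e-05 in [ 0.5399 -0.1609  0.0215] 0.00014631933097548726 z 0.15149074444494334 2038
plane [-0.0138 -0.002   0.151 ]
sleeve out [ 0.5333 -0.1612  0.0242] 0.0013656501055936549 in [ 0.5356 -0.1605  0.0194] 0.0015237902420913094 z 0.1171052952013383 1048
furn out [ 0.5408 -0.161   0.0546] 0.0002742193135148521 in [ 0.5304 -0.1615  0.0192] 0.0018606973666153038 z 0.08454294620699782 6494
```

drive_tool --increments '[{"dx": 0.001,"dy": 0.025,"dz": 0,"wx": 0,"wy": 0,"wz": 0,"claw": 0.06},{"dx": 0.001,"dy": 0.05,"dz": 0,"wx": 0,"wy": 0,"wz": 0,"claw": 0.06},{"dx": 0.002,"dy": 0.05,"dz": 0,"wx": 0,"wy": 0,"wz": 0,"claw": 0.06},{"dx": 0.002,"dy": 0.05,"dz": 0,"wx": 0,"wy": 0,"wz": 0,"claw": 0.06},{"dx": 0.001,"dy": 0.05,"dz": 0,"wx": 0,"wy": 0,"wz": 0,"claw": 0.06},{"dx": 0.001,"dy": 0.041,"dz": 0,"wx": 0,"wy": 0,"wz": 0,"claw": 0.06},{"dx": 0,"dy": 0,"dz": 0,"wx": 0,"wy": 0,"wz": 9.75,"claw": 0.05},{"dx": 0,"dy": 0,"dz": 0,"wx": 0,"wy": 0,"wz": 9.75,"claw": 0.05},{"dx": 0,"dy": 0,"dz": 0,"wx": 0,"wy": 0,"wz": 9.75,"claw": 0.05},{"dx": 0,"dy": 0,"dz": 0,"wx": 0,"wy": 0,"wz": 9.75,"claw": 0.05},{"dx": 0,"dy": 0,"dz": 0,"wx": 0,"wy": 0,"wz": 9.75,"claw": 0.05},{"dx": 0,"dy": 0,"dz": 0,"wx": 0,"wy": 0,"wz": 9.75,"claw": 0.05},{"dx": 0,"dy": 0,"dz": 0,"wx": 0,"wy": 0,"wz": 9.75,"claw": 0.05},{"dx": 0,"dy": 0,"dz": 0,"wx": 0,"wy": 0,"wz": 9.75,"claw": 0.05},{"dx": 0,"dy": 0,"dz": 0,"wx": 0,"wy": 0,"wz": 9.75,"claw": 0.05},{"dx": 0,"dy": 0,"dz": 0,"wx": 0,"wy": 0,"wz": 9.75,"claw": 0.05},{"dx": 0,"dy": 0,"dz": 0,"wx": 0,"wy": 0,"wz": 0,"claw": 0.05},{"dx": 0,"dy": 0,"dz": 0,"wx": 0,"wy": 0,"wz": 0,"claw": 0.05}]'

```text
t: 19.77
eef_pos: [0.5336, 0.106, 0.2517]
tool_rot: [-0.0, 0.751, 0.66, -0.001]
contact_force: [-0.6, -1.2, -0.2]
gripper_width: 0.587
grasp_force: 0.0
```

Run:
```python
from m import *
o,p,R=ob(); print(o['t'],p,R,o['q'],np.degrees(np.arctan2(R[1,1],R[0,1])))
im,d,c=snap('wrist'); P=cloud(c,d); g=P.reshape(-1,3); np.savez('/tmp/w6',im=im,d=d,**c)
h=g[(g[:,2]>.1)&(g[:,2]<.125)&(abs(g[:,0]-.533)<.03)&(abs(g[:,1]-.106)<.05)]
r=cv2.minAreaRect((h[:,:2]*1e4).astype(np.float32)); print('bar',len(h),r,np.percentile(h[:,2],[5,50,95]),np.polyfit(h[:,1],h[:,0],1))
print('hoodtop',*rim(P,(.534,.106),.076,.084,.05))
v=(np.array([.5335,.106])-p[:2]); print('tool d',R[:,:2].T@np.r_[v,0])
for s in(1,-1):
    a=np.radians(-7.6); ex=np.array([np.cos(a),np.sin(a)]); ey=np.array([-ex[1],ex[0]]); m=np.array([.534,.106])+.058*ex+s*.028*ey
    q=g[(np.hypot(*(g[:,:2]-m).T)<.015)&(g[:,2]>.008)]; print('hook exp',m,len(q),q.min(0),q.max(0),np.median(q,0))
```

```text
19.775 [0.5336 0.106  0.2517] [[ 0.1293  0.9916 -0.001 ]
 [ 0.9916 -0.1293 -0.0006]
 [-0.0007 -0.0009 -1.    ]] [-0.8322  0.3045  0.6431  1.9073 -0.215   0.9996 -0.2235] -7.430337354376652
bar 1433 ((5347.49853515625, 1072.005615234375), (747.0062866210938, 114.33820343017578), 82.37631225585938) [0.1119 0.1145 0.1158] [0.1328 0.5203]
hoodtop out [0.5343 0.1067 0.0425] 0.00020455039584057685 in [0.5345 0.1078 0.0098] 0.0025992725223068346 z 0.07958532755804182 6032
tool d [ 0.     -0.0001]
hook exp [0.5952 0.1261] 275 [0.5803 0.1112 0.0083] [0.6055 0.1332 0.3109] [0.5929 0.1271 0.0222]
hook exp [0.5878 0.0706] 174 [0.5788 0.0658 0.0083] [0.5972 0.0767 0.0244] [0.5891 0.0717 0.0224]
```

drive_tool --increments '[{"dx": 0.001,"dy": 0.001,"dz": 0.025,"wx": 0,"wy": 0,"wz": 0,"claw": 0.045},{"dx": 0,"dy": 0,"dz": 0.04,"wx": 0,"wy": 0,"wz": 0,"claw": 0.045},{"dx": 0,"dy": 0,"dz": 0.04,"wx": 0,"wy": 0,"wz": 0,"claw": 0.04},{"dx": 0,"dy": 0,"dz": 0.02,"wx": 0,"wy": 0,"wz": 0,"claw": 0.04},{"dx": 0,"dy": 0,"dz": 0.012,"wx": 0,"wy": 0,"wz": 0,"claw": 0.04},{"dx": 0,"dy": 0,"dz": 0,"wx": 0,"wy": 0,"wz": 0,"claw": 0.03},{"dx": 0,"dy": 0,"dz": 0,"wx": 0,"wy": 0,"wz": 0,"claw": 0.02},{"dx": 0,"dy": 0,"dz": 0,"wx": 0,"wy": 0,"wz": 0,"claw": 0.014},{"dx": 0,"dy": 0,"dz": 0,"wx": 0,"wy": 0,"wz": 0,"claw": 0.0},{"dx": 0,"dy": 0,"dz": 0,"wx": 0,"wy": 0,"wz": 0,"claw": 0.0},{"dx": 0,"dy": 0,"dz": 0,"wx": 0,"wy": 0,"wz": 0,"claw": 0.0}]' --newtons 50

```text
t: 21.2
eef_pos: [0.535, 0.1071, 0.116]
tool_rot: [-0.0, 0.752, 0.659, 0.0]
contact_force: [-4.9, -0.1, 6.0]
gripper_width: 0.133
grasp_force: 50.3
```

drive_tool --increments '[{"dx": 0,"dy": 0,"dz": -0.005,"wx": 0,"wy": 0,"wz": 0,"claw": 0.0},{"dx": 0,"dy": 0,"dz": -0.015,"wx": 0,"wy": 0,"wz": 0,"claw": 0.0},{"dx": 0,"dy": 0,"dz": -0.03,"wx": 0,"wy": 0,"wz": 0,"claw": 0.0},{"dx": 0,"dy": 0,"dz": -0.03,"wx": 0,"wy": 0,"wz": 0,"claw": 0.0},{"dx": 0,"dy": 0,"dz": -0.03,"wx": 0,"wy": 0,"wz": 0,"claw": 0.0},{"dx": 0,"dy": 0,"dz": -0.03,"wx": 0,"wy": 0,"wz": -2.4,"claw": 0.0},{"dx": 0,"dy": 0,"dz": -0.03,"wx": 0,"wy": 0,"wz": -2.4,"claw": 0.0},{"dx": 0,"dy": 0,"dz": -0.02,"wx": 0,"wy": 0,"wz": -2.4,"claw": 0.0},{"dx": 0,"dy": 0,"dz": 0,"wx": 0,"wy": 0,"wz": -2.4,"claw": 0.0},{"dx": 0,"dy": 0,"dz": 0,"wx": 0,"wy": 0,"wz": 0,"claw": 0.0},{"dx": 0,"dy": 0,"dz": 0,"wx": 0,"wy": 0,"wz": 0,"claw": 0.0}]'

```text
t: 22.58
eef_pos: [0.5349, 0.1067, 0.3053]
tool_rot: [-0.0, 0.695, 0.719, -0.0]
contact_force: [0.6, -0.1, -3.6]
gripper_width: 0.124
grasp_force: 49.1
```

```bash
cat > hl.py <<'E'
from m import *
o,p,R=ob(); print(o['t'],p,'yaw',np.degrees(np.arctan2(R[1,1],R[0,1])),o['contact_force'],R[2])
im,d,c=snap('wrist'); P=cloud(c,d); g=P.reshape(-1,3)
T=(g-p)@R   # tool coords
h=T[(abs(T[:,0])<.05)&(abs(T[:,1])<.012)&(abs(T[:,2])<.012)]
print('top bar tool',len(h),h.min(0),h.max(0))
t=T[(T[:,2]>.026)&(T[:,2]<.042)&(np.hypot(T[:,0],T[:,1])<.055)]; f=np.median(t[:,2])
s=t[abs(t[:,2]-np.percentile(t[:,2],30))<.008]; A=np.linalg.lstsq(np.c_[s[:,:2],np.ones(len(s))],s[:,2],rcond=None)[0]; print('top plane (tool)',len(s),A)
tt=T[(T[:,2]>.026)&(T[:,2]<.042)]
print('hoodtop in tool',*rim(tt,(0,0),.026,.042,.05))
# same in world
w=g[(abs(g[:,2]-(p[2]-.035))<.008)]
print('hoodtop world',*rim(w,p[:2],p[2]-.043,p[2]-.027,.05))
hk=T[(T[:,2]>.08)&(T[:,2]<.1)&(T[:,1]>.04)&(T[:,1]<.075)&(abs(T[:,0])<.05)]
if len(hk):
    for s in(1,-1):
        k=hk[hk[:,0]*s>.01]
        if len(k): print('hook',s,len(k),k.min(0),k.max(0),np.median(k,0))
np.savez('/tmp/hl',im=im,d=d,**c)
E
python3 hl.py
```

```text
22.575 [0.5349 0.1067 0.3053] yaw 1.915129220086738 [ 0.5515 -0.1383 -3.6382] [-0.0001 -0.0003 -1.    ]
top bar tool 6515 [-0.0352 -0.0117 -0.012 ] [0.0377 0.012  0.012 ]
top plane (tool) 13376 [0.0214 0.0042 0.0364]
hoodtop in tool out [-0.0001  0.0001  0.0438] 0.00016030885356663194 in [-0.0174  0.0006  0.0259] 0.0023659782040526007 z 0.03643985679694612 13376
hoodtop world out [0.535  0.1064 0.0444] 0.00013574771154635512 in [0.5359 0.09   0.0254] 0.00242354841818131 z 0.2688298668398472 13740
hook 1 746 [0.0223 0.0401 0.0918] [0.0325 0.0678 0.0996] [0.0277 0.0534 0.094 ]
hook -1 202 [-0.0331  0.0582  0.0923] [-0.0231  0.0678  0.0996] [-0.0276  0.0631  0.0939]
```

drive_tool --increments '[{"dx": -0.01,"dy": 0,"dz": 0,"wx": 0,"wy": 0,"wz": 0,"claw": 0.0},{"dx": -0.025,"dy": 0,"dz": 0,"wx": 0,"wy": 0,"wz": 0,"claw": 0.0},{"dx": -0.035,"dy": -0.001,"dz": 0,"wx": 0,"wy": 0,"wz": 0,"claw": 0.0},{"dx": -0.035,"dy": -0.001,"dz": 0,"wx": 0,"wy": 0,"wz": 0,"claw": 0.0},{"dx": -0.035,"dy": -0.001,"dz": 0,"wx": 0,"wy": 0,"wz": 0,"claw": 0.0},{"dx": -0.035,"dy": -0.001,"dz": 0,"wx": 0,"wy": 0,"wz": 0,"claw": 0.0},{"dx": -0.035,"dy": 0,"dz": 0,"wx": 0,"wy": 0,"wz": 0,"claw": 0.0},{"dx": -0.03,"dy": 0,"dz": 0,"wx": 0,"wy": 0,"wz": 0,"claw": 0.0},{"dx": -0.02,"dy": 0,"dz": 0,"wx": 0,"wy": 0,"wz": 0,"claw": 0.0},{"dx": -0.0075,"dy": 0,"dz": 0,"wx": 0,"wy": 0,"wz": 0,"claw": 0.0},{"dx": 0,"dy": 0,"dz": 0,"wx": 0,"wy": 0,"wz": 0,"claw": 0.0},{"dx": 0,"dy": 0,"dz": 0,"wx": 0,"wy": 0,"wz": 0,"claw": 0.0}]'

```text
t: 24.12
eef_pos: [0.5405, -0.1595, 0.3051]
tool_rot: [-0.0, 0.694, 0.72, 0.0]
contact_force: [0.9, 0.7, -3.5]
gripper_width: 0.126
grasp_force: 49.1
```

```bash
python3 hl.py
```

```text
24.125 [ 0.5405 -0.1595  0.3051] yaw 2.0623185979618808 [ 0.8896  0.7096 -3.5275] [ 0.0006 -0.0003 -1.    ]
top bar tool 6487 [-0.0356 -0.0116 -0.012 ] [0.0379 0.012  0.012 ]
top plane (tool) 13360 [0.0215 0.0044 0.0364]
hoodtop in tool out [-0.0001  0.      0.0438] 0.00012617610942597737 in [-0.0173  0.0005  0.0259] 0.002192628882372892 z 0.03644353605534178 13360
hoodtop world out [ 0.5407 -0.1597  0.0444] 0.00010940565593629131 in [ 0.5416 -0.1758  0.0254] 0.002483975883098708 z 0.26864108675754916 13753
hook 1 747 [0.0222 0.0401 0.0917] [0.0326 0.0677 0.0999] [0.0277 0.0534 0.094 ]
hook -1 201 [-0.0333  0.0579  0.0918] [-0.0234  0.0679  0.1   ] [-0.0275  0.063   0.0939]
```

drive_tool --increments '[{"dx": -0.001,"dy": -0.0005,"dz": 0.005,"wx": 0,"wy": 0,"wz": 0,"claw": 0.0},{"dx": 0,"dy": 0,"dz": 0.012,"wx": 0,"wy": 0,"wz": 0,"claw": 0.0},{"dx": 0,"dy": 0,"dz": 0.015,"wx": 0,"wy": 0,"wz": 0,"claw": 0.0},{"dx": 0,"dy": 0,"dz": 0.015,"wx": 0,"wy": 0,"wz": 0,"claw": 0.0},{"dx": 0,"dy": 0,"dz": 0.015,"wx": 0,"wy": 0,"wz": 0,"claw": 0.0},{"dx": 0,"dy": 0,"dz": 0.01,"wx": 0,"wy": 0,"wz": 0,"claw": 0.0},{"dx": 0,"dy": 0,"dz": 0.005,"wx": 0,"wy": 0,"wz": 0,"claw": 0.0},{"dx": 0,"dy": 0,"dz": 0,"wx": 0,"wy": 0,"wz": 0,"claw": 0.0},{"dx": 0,"dy": 0,"dz": 0,"wx": 0,"wy": 0,"wz": 0,"claw": 0.0}]'

```text
t: 25.3
eef_pos: [0.5403, -0.1618, 0.2288]
tool_rot: [0.0, 0.695, 0.719, 0.0]
contact_force: [0.0, -1.2, -3.1]
gripper_width: 0.131
grasp_force: 49.1
```

```bash
python3 hl.py
python3 - <<'E'
from m import *
im,d,c=load('hl'); P=cloud(c,d); g=P.reshape(-1,3)
# pins vs hooks, world: high z = hook, lower = pin heads
for nm,a,b in(('pins',.09,.106),('hooks',.125,.14)):
    q=g[(g[:,2]>a)&(g[:,2]<b)&(g[:,0]>.585)&(g[:,0]<.612)&(abs(g[:,1]+.159)<.05)]
    if len(q):
        for lo,hi in((-.21,-.17),(-.15,-.11)):
            s=q[(q[:,1]>lo)&(q[:,1]<hi)]
            if len(s): print(nm,len(s),s.min(0),s.max(0),np.median(s,0))
cv2.imwrite('/tmp/x.png',0*im)
s,_,_=snap('side'); a=cv2.resize(s[110:240,210:340],(390,390)); b=cv2.resize(im,(400,300)); b=np.vstack([b,np.zeros((90,400,3),np.uint8)])
save(np.hstack([a,b]),'pre.png')
E
```

```text
25.3 [ 0.5403 -0.1618  0.2288] yaw 1.9764950172132758 [ 0.0281 -1.1926 -3.145 ] [-0.0001  0.0009 -1.    ]
top bar tool 6529 [-0.0355 -0.0116 -0.012 ] [0.0378 0.012  0.012 ]
top plane (tool) 13378 [0.0214 0.0042 0.0364]
hoodtop in tool out [-0.0002  0.      0.0438] 0.00011848903560087234 in [-0.0173  0.0005  0.0259] 0.002376465203862378 z 0.036453786453190376 13378
hoodtop world out [ 0.5405 -0.162   0.0444] 0.00010224677400031551 in [ 0.5413 -0.1788  0.0257] 0.0025024565698599024 z 0.1922793904409166 13753
hook 1 749 [0.0221 0.04   0.0917] [0.0326 0.0677 0.0998] [0.0278 0.0534 0.094 ]
hook -1 203 [-0.0331  0.0578  0.0921] [-0.0233  0.0677  0.0998] [-0.0277  0.0628  0.0939]
pins 8 [ 0.6085 -0.209   0.1022] [ 0.6105 -0.207   0.1059] [ 0.6097 -0.2082  0.1049]
pins 202 [ 0.5921 -0.1324  0.0959] [ 0.6008 -0.1168  0.1026] [ 0.5963 -0.1232  0.0996]
hooks 218 [ 0.5992 -0.1928  0.1259] [ 0.609  -0.1829  0.1368] [ 0.6042 -0.1869  0.1349]
hooks 607 [ 0.585  -0.138   0.1252] [ 0.6071 -0.1271  0.1371] [ 0.5957 -0.132   0.1348]
```

View pics/pre.png

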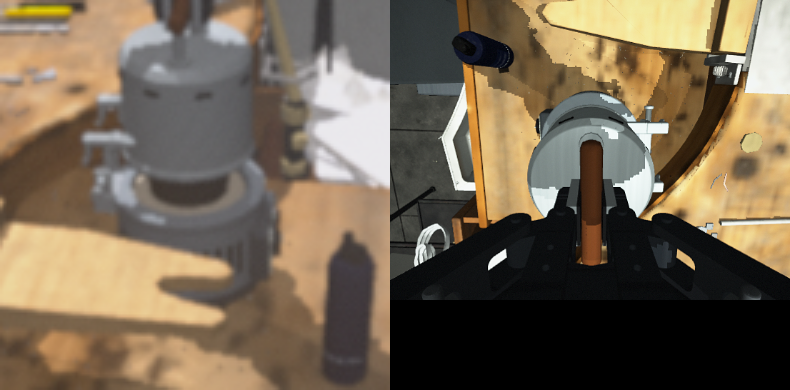

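The side crop shows the hood level above the crucible with its hooks at (95,140), over the pins at (100,185). In the wrist half, the hooks line up with the pins.

drive_tool --increments '[{"dx": 0.001,"dy": -0.0005,"dz": 0.003,"wx": 0,"wy": 0,"wz": 0,"claw": 0.0},{"dx": 0,"dy": 0,"dz": 0.003,"wx": 0,"wy": 0,"wz": 0,"claw": 0.0},{"dx": 0,"dy": 0,"dz": 0.003,"wx": 0,"wy": 0,"wz": 0,"claw": 0.0},{"dx": 0,"dy": 0,"dz": 0.002,"wx": 0,"wy": 0,"wz": 0,"claw": 0.0},{"dx": 0,"dy": 0,"dz": 0.002,"wx": 0,"wy": 0,"wz": 0,"claw": 0.0},{"dx": 0,"dy": 0,"dz": 0,"wx": 0,"wy": 0,"wz": 0,"claw": 0.0}]'

```text
t: 26.15
eef_pos: [0.5393, -0.1606, 0.2151]
tool_rot: [-0.0, 0.695, 0.719, -0.0]
contact_force: [-0.3, 0.3, -3.9]
gripper_width: 0.13
grasp_force: 49.1
```

drive_tool --increments '[{"dx": 0,"dy": 0.0005,"dz": 0.002,"wx": 0,"wy": 0,"wz": 0,"claw": 0.0},{"dx": 0,"dy": 0,"dz": 0.002,"wx": 0,"wy": 0,"wz": 0,"claw": 0.0},{"dx": 0,"dy": 0,"dz": 0.002,"wx": 0,"wy": 0,"wz": 0,"claw": 0.0},{"dx": 0,"dy": 0,"dz": 0.002,"wx": 0,"wy": 0,"wz": 0,"claw": 0.0},{"dx": 0,"dy": 0,"dz": 0,"wx": 0,"wy": 0,"wz": 0,"claw": 0.0}]'

```text
t: 26.78
eef_pos: [0.5398, -0.1606, 0.2071]
tool_rot: [-0.0, 0.695, 0.719, -0.0]
contact_force: [-0.4, 0.0, -4.1]
gripper_width: 0.129
grasp_force: 49.1
```

drive_tool --increments '[{"dx": 0,"dy": 0,"dz": 0.002,"wx": 0,"wy": 0,"wz": 0,"claw": 0.0},{"dx": 0,"dy": 0,"dz": 0.001,"wx": 0,"wy": 0,"wz": 0,"claw": 0.0},{"dx": 0,"dy": 0,"dz": 0.001,"wx": 0,"wy": 0,"wz": 0,"claw": 0.0},{"dx": 0,"dy": 0,"dz": 0,"wx": 0,"wy": 0,"wz": 0,"claw": 0.0}]'

```text
t: 27.28
eef_pos: [0.5398, -0.1606, 0.2032]
tool_rot: [-0.0, 0.695, 0.719, -0.0]
contact_force: [-0.2, 0.6, -3.1]
gripper_width: 0.125
grasp_force: 49.1
```

drive_tool --increments '[{"dx": 0,"dy": 0,"dz": 0.001,"wx": 0,"wy": 0,"wz": 0,"claw": 0.0},{"dx": 0,"dy": 0,"dz": 0.001,"wx": 0,"wy": 0,"wz": 0,"claw": 0.0},{"dx": 0,"dy": 0,"dz": 0,"wx": 0,"wy": 0,"wz": 0,"claw": 0.0}]'

```text
t: 27.65
eef_pos: [0.5398, -0.1606, 0.2012]
tool_rot: [-0.0, 0.695, 0.719, -0.0]
contact_force: [0.0, 0.3, -3.3]
gripper_width: 0.127
grasp_force: 49.1
```

drive_tool --increments '[{"dx": 0,"dy": 0,"dz": 0.001,"wx": 0,"wy": 0,"wz": 0,"claw": 0.0},{"dx": 0,"dy": 0,"dz": 0,"wx": 0,"wy": 0,"wz": 0,"claw": 0.0}]'

```text
t: 27.9
eef_pos: [0.5399, -0.1609, 0.201]
tool_rot: [-0.0, 0.695, 0.719, 0.0]
contact_force: [-3.5, 0.3, 5.5]
gripper_width: 0.128
grasp_force: 50.3
```

drive_tool --increments '[{"dx": 0,"dy": 0,"dz": 0,"wx": 0,"wy": 0,"wz": 0,"claw": 0.014},{"dx": 0,"dy": 0,"dz": 0,"wx": 0,"wy": 0,"wz": 0,"claw": 0.02},{"dx": 0,"dy": 0,"dz": 0,"wx": 0,"wy": 0,"wz": 0,"claw": 0.035},{"dx": 0,"dy": 0,"dz": 0,"wx": 0,"wy": 0,"wz": 0,"claw": 0.045},{"dx": 0,"dy": 0,"dz": 0,"wx": 0,"wy": 0,"wz": 0,"claw": 0.045},{"dx": 0,"dy": 0,"dz": -0.01,"wx": 0,"wy": 0,"wz": 0,"claw": 0.045},{"dx": 0,"dy": 0,"dz": -0.03,"wx": 0,"wy": 0,"wz": 0,"claw": 0.045},{"dx": 0,"dy": 0,"dz": -0.04,"wx": 0,"wy": 0,"wz": 0,"claw": 0.045},{"dx": 0,"dy": 0,"dz": -0.03,"wx": 0,"wy": 0,"wz": 0,"claw": 0.045},{"dx": 0,"dy": 0,"dz": 0,"wx": 0,"wy": 0,"wz": 0,"claw": 0.045},{"dx": 0,"dy": 0,"dz": 0,"wx": 0,"wy": 0,"wz": 0,"claw": 0.045}]'

```text
t: 29.28
eef_pos: [0.5396, -0.1604, 0.31]
tool_rot: [-0.0, 0.695, 0.719, 0.0]
contact_force: [-0.1, -0.7, -0.2]
gripper_width: 0.529
grasp_force: 0.0
```

Run:
```python
from m import *
o,p,R=ob(); print(o['t'],p,o['contact_force'])
im,d,c=snap('wrist'); P=cloud(c,d); g=P.reshape(-1,3)
print('hoodtop',*rim(P,(.540,-.1607),.158,.172,.05))
s=g[(abs(g[:,2]-.165)<.005)&(np.hypot(g[:,0]-.54,g[:,1]+.1607)<.04)]; print('plane',np.linalg.lstsq(np.c_[s[:,:2]-[.54,-.1607],np.ones(len(s))],s[:,2],rcond=None)[0])
h=g[(g[:,2]>.188)&(g[:,2]<.21)&(abs(g[:,0]-.54)<.03)&(abs(g[:,1]+.161)<.045)]
r=cv2.minAreaRect((h[:,:2]*1e4).astype(np.float32)); print('bar',r,np.percentile(h[:,2],[50,95]))
q=g[(g[:,2]>.09)&(g[:,2]<.115)&(g[:,0]>.585)&(g[:,0]<.612)&(abs(g[:,1]+.159)<.05)]
for lo,hi in((-.205,-.17),(-.15,-.112)):
    t=q[(q[:,1]>lo)&(q[:,1]<hi)&(q[:,2]>.1045)]; print('hook',len(t),t.min(0),t.max(0),np.median(t,0))
save(im,'end.png')
```

```text
29.275 [ 0.5396 -0.1604  0.31  ] [-0.129  -0.7394 -0.1813]
hoodtop out [ 0.5396 -0.1612  0.0443] 0.00017728355908893517 in [ 0.5393 -0.1596  0.0099] 0.0024133383693388816 z 0.1645343399629564 7683
plane [-0.002  -0.0034  0.1648]
bar ((5396.22412109375, -1609.0927734375), (116.06983184814453, 749.86767578125), 1.9508616924285889) [0.1995 0.2009]
hook 174 [ 0.5907 -0.205   0.1052] [ 0.612  -0.1823  0.1147] [ 0.5999 -0.1871  0.1073]
hook 253 [ 0.5852 -0.1421  0.1045] [ 0.6063 -0.1265  0.1093] [ 0.5955 -0.1314  0.1074]
```

View pics/end.png

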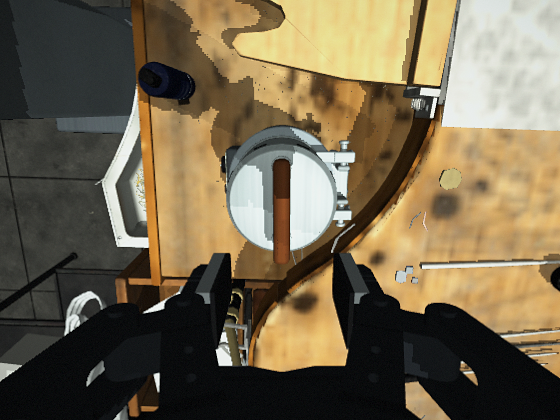

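The hood is seated. Its top at 0.165 equals the furnace top plus 80 mm, it is level, and the hooks at (342,157) and (342,207) are over the pins. The gripper is clear.

```bash
python3 -c "
from station import *
print(hand_in())"
```

```text
the job is handed in; nothing more can be done
None
```

The job is handed in. The last camera measurements show the sleeve and crucible centred and level, and the hood level, flat on the furnace and hooked over both pins; the bottle, reel, jar and pliers were not touched or re-measured, and the hand-in returned no verdict.

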